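# Roll a lying culture bottle in front of the capping cup

## Robot

A 6-joint arm with a two-finger parallel gripper is mounted at the origin on a cart in front of the work surface, level with it; the furniture and walls round the work are solid. World frame = base frame: x ahead of the robot, y to its left, z up, the work surface at z = 0. Lengths are in m, angles in degrees, forces in N, time in s.
With the tool pointing down it reaches from about 0.4 to 0.825 m from the base axis. Payload 7 kg.
Tool frame: the origin (TCP) lies midway between the tips of the shut fingers; the grasp point (between the pads) lies 19 mm behind it; z points along the fingers, y is the line along which they close (so a half turn about z gives the same grasp; the last joint's range is limited). The gripper opens to 88 mm and grips with 3 to 60 N. Pads are 19 mm wide; open, the fingers measure 130 mm over their backs; the gripper's body (78 mm by 193 mm) begins 47 mm behind the grasp point.
Start: joints at [-50.472, 20.546, 0.682, 0, -70.136, -16.507], TCP at [0.264, -0.621, 0.227] pointing down, gripper open.
Joint ranges: [-176.03, 176.03], [-82.01, 121.73], [-58.28, 71.71], [-173.87, 95.51], [-174.79, -0.11], [-173.66, 173.66]. Speed limits (degrees/s): [136.94, 136.94, 172.46, 180, 180, 180].

## Interface

Orientations are given as [roll, pitch, yaw] about the fixed x, y, z axes, in that order (R = Rz(yaw) Ry(pitch) Rx(roll)).
In Python, from plant import state, grab_frame, hand_in, look_for, masks_of, spot_point gives the robot as it stands.
- The arm moves only by the tool carry_out, never from a script. Its argument "series" is a list of rows, each a list of 7 numbers: the shift along the tool's x, y, z in cm, then the turn, a rotation vector about the tool's x, y, z in rad, then the finger opening in cm, from 0 to 8.76. A call has 1 to 20 rows; each row is the pose to reach, as a shift and turn from the pose commanded when the call began, along the tool's axes at that moment; what a row does not reach only later rows make up. A row lasts 1/10 s, in which the tool goes at most 50 mm and 8.59 degrees, less where a joint would pass 70% of its speed; a pose out of reach is approached as far as the arm can. A call with a gripper value outside its range is refused whole. The fingers move at their own pace and stop on an object; "force" is the grip in N (left out, the last holds). Time passes only in rows, so rows that repeat a pose let the fingers close. It gives the time, the measured TCP pose, the force, the opening and the grip force at its end, in the units of the state.
- state(): the state, without advancing time (a new reading comes with each control period).
- grab_frame(name): name is "side" or "top" or "wrist"; returns a dict with "frame" (420x560x3 uint8, blue, green, red), "z_map" (420x560 float32, m along the optical axis (not along the pixel's ray), 0 where there is no reading), "camera_matrix" (3x3 intrinsics, pixels), "R" (3x3) and "t" (3): a world point X has camera coordinates R X + t; the wrist camera has in their place "tool_from_camera" (4x4, takes a point from camera to tool coordinates, whose origin is the TCP and whose axes are the flange's). Camera axes: x right, y down, z forward; pixel columns grow to the right and rows downward; lengths in m; the calibration is good to about 2 mm. The wrist camera is an equidistant fisheye: a pixel r from the principal point sees the ray r / f radians off the axis. A picture is of the moment at which its call begins: read the wrist's pose just before it.
- hand_in(): hands the job in; it is judged then, once.
Trained networks look in a picture, given as the dict that the camera call returned (one of the last four; its "shot" number tells which), for a name from the list of things; names that differ only in an ending like _2 or _b are one class to them, and where a whole thing is asked for, a point or a joint stands for the part that bears it (a point fixed in the world has none). Each returns a list of dicts, best first, with "confidence" (0 to 1); they miss things now and then, are a little off and sometimes report something else, mostly with a low value. They report only what shows in the picture. A call takes as long as a camera call. They do not tell look-alikes from the thing itself.
- look_for(picture, query): "at" ([x, y, z] in m, in world coordinates, good to about 4 mm: the middle of the surface that is visible of it).
- masks_of(picture, query): "region" (420x560 bool, what is visible of it).
- spot_point(picture, query): "at" ([x, y, z] in m, in world coordinates, good to about 4 mm: a listed point, or the origin of a listed thing).
The state is a dict: "clock": time; "joint_positions": joint angles; "qvel": joint speeds; "effort": joint torques, N m; "ee_pos": TCP position; "tool_rot": TCP orientation; "ft_force": force on the tool from outside, world axes, zero at the start; "moment": the same for the moment, N m; "gripper_width": finger opening in m; "finger_force": force on a finger pad.
Only numpy, scipy, OpenCV 4.12 (cv2) and the standard library are available. Lean on these libraries where they do the work, as an engineer would, in place of code of your own. Each camera call takes 0.05 s, during which the arm holds its last target. There are 200 camera calls.

## Task

Roll the lying culture bottle along the bench, pushing only on its upper half with the fingertips, until it rests with its cap squarely opposite the open mouth of the hollow capping cup (not the small flat pad), the whole cap within the mouth as seen along the cup's axis. It must keep lying on the bench all the way: do not lift it, do not bump it into the cup or the pad, and leave the green cube rack and the two standing bottles where they are.

Things in the scene. Friction and masses are not known exactly. Their poses are not given: they have to be found in the camera images.
- bottle: white cylindrical bottle lying loose on the bench, about 0.35 kg; barrel 84 mm diameter, 110 mm long; grey cap 48 mm diameter at one end, pointing at the rail. Origin on its axis at mid-barrel, 42 mm above the bench; x runs along it to the cap (barrel x -55 to +55 mm, cap face +96); y, z turn as it rolls. Starts between the heads, 75 to 135 mm sideways from the cup's axis. Left alone when slow, it stops in a few mm
- cap_face (a point): centre of the outer face of the bottle's cap, 96 mm from the bottle's origin
- cup: capping cup: fixed grey hollow cylinder, level axis 42 mm above the bench, 82 mm outside, 72 mm inside diameter, on a grey post 92 mm high, mouth open to the robot's side; left or right of the pad. Origin on the bench below the axis; x along the axis away from the mouth (away from the robot), y to the left, z up; mouth at x = -40 mm. Bottle starts with its cap 25 to 40 mm short of the mouth's plane
- cup_mouth (a point): centre of the cup's open mouth, on its axis, 42 mm above the bench; axes as those of cup
- pad: the other head, fixed: flat black rubber disc, 44 mm diameter, facing the robot's side on a level steel rod, axis 42 mm above the bench, on a post like the cup's; 210 mm to one side of the cup, axes parallel. Origin on the bench below its axis; the disc's face is at x = -8 mm
- rail: fixed flat aluminium rail, 50 x 330 x 10 mm, on which both heads stand; origin on the bench midway between the heads; x runs along the axes of the heads away from the robot, y along the rail to the left
- cube_rack: loose green cube tube rack, 58 mm, standing between the two heads; leave it alone. Origin at the centre of its underside
- white_bottle: loose clear sample bottle with white cap, 41 mm in diameter, 118 mm tall, standing beyond the left end of the rail; leave it alone. Origin at the centre of its underside
- dropper_bottle: loose white dropper bottle with a pointed tip, 43 mm in diameter, 113 mm tall, standing beyond the right end of the rail; leave it alone. Origin at the centre of its underside
- pipette_stand: fixed, an obstacle left of the work: round-footed stand, a 325 mm high thin rod about 40 mm behind its origin (origin on the bench), with an arm that holds a pipette upright about 90 mm in front of and left of the origin; everything on it is lower than 350 mm. Pass over or in front of it with room to spare
Not all that is in view belongs to the job. Leave any purple look-alike of the cup alone.

How it is judged:
By the outcome, as a careful person would: the job done as asked, in the order asked, and still so for the second after the job is handed in, with the robot touching nothing.
It also fails if it takes over 72 s, if anything falls off the work surface, if the arm or the gripper's body presses on something with over 40 N, if the wrist force passes 120 N, or if a joint passes its speed limit or range.

## Working session

There is one attempt and no reset: what is moved stays moved. The work goes in short steps, Python scripts to look and compute and a tool call to move; the robot and the scene stay as the last step left them, time stands still between calls to the robot, and variables do not carry over. Pictures are saved under pics/ and viewed, at most 10 in all, crops included, and the job is handed in when it is done.

Besides the shell and the picture viewer there is one more tool, called after ">>>" as a command line: name --pt "numbers of a row" for each row, then --argument value for the rest. carry_out: Moves the arm, as the interface text tells. Its arguments: {"type":"object","properties":{"series":{"type":"array","items":{"type":"array","items":{"type":"number"}}},"force":{"type":"number"}},"required":["series"]}

```bash
mkdir -p pics
cat > h.py <<'E'
import numpy as np, cv2
from plant import *
def pts(p,mask):
    K=p["camera_matrix"]; v,u=np.nonzero(mask&(p["z_map"]>0)); z=p["z_map"][v,u]
    c=np.stack([(u-K[0,2])*z/K[0,0],(v-K[1,2])*z/K[1,1],z],1)
    return (c-p["t"])@p["R"]
E
python3 - <<'E'
from h import *
s=state();print(s)
ims=[]
for n in("top","side"):
    p=grab_frame(n);ims.append(p["frame"])
    for q in("cup","pad","rail","bottle","cube_rack","white_bottle","dropper_bottle","pipette_stand","cup_mouth","cap_face"):
        r=spot_point(p,q);print(n,q,[(np.round(a["at"],3).tolist(),round(a["confidence"],2)) for a in r[:3]])
cv2.imwrite("pics/a.png",ims[0]);cv2.imwrite("pics/b.png",ims[1])
E
```

```text
{'clock': 0.0, 'joint_positions': array([-5.04703432e+01,  2.05929580e+01,  6.32348488e-01, -1.86324030e-02,
       -7.01373538e+01, -1.65088811e+01]), 'qvel': array([ 0.06117496, -0.07525808, -0.00375581,  0.02448609, -0.02082563,
        0.04718982]), 'effort': array([-8.76370486e-04, -5.82722104e+01,  2.93055940e+01,  6.99725971e+00,
        6.77786578e-03, -1.56229330e-04]), 'ee_pos': array([ 0.26375299, -0.62078514,  0.22559937]), 'tool_rot': array([ 1.79901098e+02, -1.10467708e-02, -1.56985560e+02]), 'ft_force': array([-0.45309639,  0.22301094,  1.18727377]), 'moment': array([-0.03152286, -0.0311042 ,  0.02091756]), 'finger_force': 0.0, 'gripper_width': 0.08766752660598214}
top cup [([0.46, -0.262, -0.002], 0.85), ([0.682, -0.05, -0.001], 0.59)]
top pad [([0.646, -0.257, 0.002], 0.87)]
top rail [([0.66, -0.155, 0.0], 0.77)]
top bottle [([0.503, -0.122, 0.04], 0.82)]
top cube_rack [([0.654, -0.14, 0.001], 0.93)]
top white_bottle [([0.701, 0.053, -0.004], 0.77)]
top dropper_bottle [([0.567, -0.361, 0.004], 0.92), ([0.68, -0.047, -0.001], 0.56)]
top pipette_stand []
top cup_mouth [([0.638, -0.046, 0.043], 0.97), ([0.42, -0.26, 0.041], 0.63)]
top cap_face [([0.596, -0.132, 0.044], 0.78)]
side cup [([0.461, -0.266, 0.002], 0.95), ([0.678, -0.051, -0.004], 0.62)]
side pad [([0.645, -0.255, -0.0], 0.95)]
side rail [([0.663, -0.153, 0.0], 0.72)]
side bottle [([0.502, -0.118, 0.046], 0.95)]
side cube_rack [([0.65, -0.141, 0.003], 0.71)]
side white_bottle []
side dropper_bottle [([0.567, -0.365, 0.002], 0.64)]
side pipette_stand []
side cup_mouth [([0.639, -0.044, 0.044], 0.68), ([0.42, -0.262, 0.041], 0.59)]
side cap_face [([0.598, -0.129, 0.043], 0.56), ([0.651, -0.142, 0.003], 0.51)]
```

View pics/a.png

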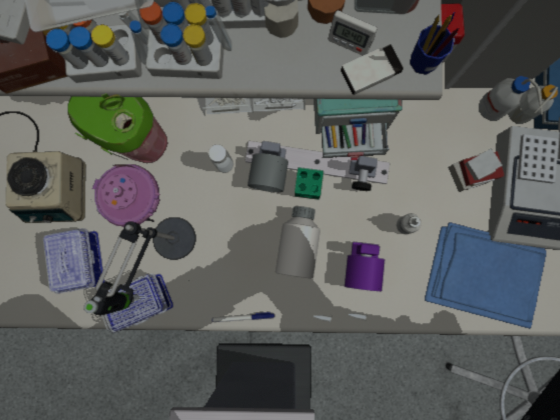

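View pics/b.png

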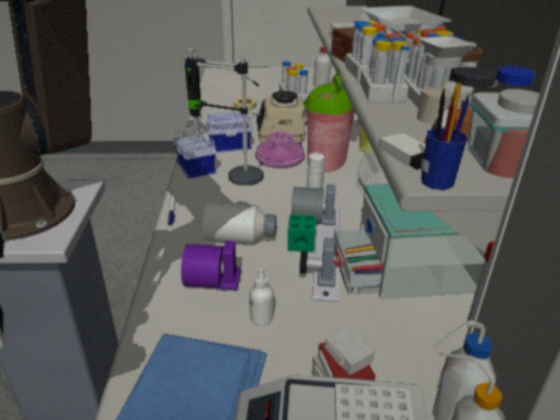

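Run:
```python
from h import *
for n in("top","side"):
    p=grab_frame(n); print(n,"cam",(-p["R"].T@p["t"]).round(3))
    for q in("bottle","cup","pad","pipette_stand","rail","cube_rack","white_bottle"):
        for r in masks_of(p,q)[:2]:
            m=cv2.erode(r["region"].astype("uint8"),np.ones((3,3)))>0
            X=pts(p,m)
            if len(X)<20: continue
            print(n,q,round(r["confidence"],2),len(X),np.percentile(X,[1,50,99],axis=0).round(3).tolist())
            if q=="bottle":
                T=X[X[:,2]>0.078]; 
                if len(T)>30:
                    c=T.mean(0);d=np.linalg.svd(T-c,full_matrices=False)[2][0]; print("ridge",c.round(4),np.degrees(np.arctan(d[1]/d[0])).round(2))
            if q in("cup","rail"):
                hi=X[:,2]>(0.08 if q=="cup" else 0.004)
                T=X[hi][:,:2].astype("float32")
                if len(T)>10: print(" rect",cv2.minAreaRect(T))
```

```text
top cam [ 0.467 -0.111  1.115]
top bottle 0.9 2160 [[0.449, -0.158, 0.055], [0.512, -0.121, 0.077], [0.591, -0.078, 0.086]]
ridge [ 0.5029 -0.1184  0.082 ] -7.93
top cup 0.74 1428 [[0.424, -0.297, 0.019], [0.466, -0.259, 0.078], [0.515, -0.224, 0.094]]
 rect ((0.46930065751075745, -0.26252481341362), (0.04009975492954254, 0.09222521632909775), 84.3502426147461)
top cup 0.6 1449 [[0.637, -0.089, 0.006], [0.676, -0.054, 0.078], [0.729, -0.012, 0.094]]
 rect ((0.6841779351234436, -0.05049731582403183), (0.041863832622766495, 0.09266385436058044), 82.46597290039062)
top pad 0.65 542 [[0.639, -0.288, 0.018], [0.681, -0.258, 0.059], [0.704, -0.237, 0.095]]
top rail 0.74 1361 [[0.665, -0.319, 0.005], [0.705, -0.169, 0.01], [0.746, -0.003, 0.016]]
 rect ((0.7062097787857056, -0.16036099195480347), (0.32396411895751953, 0.0462646521627903), 81.33516693115234)
top cube_rack 0.68 634 [[0.622, -0.167, 0.001], [0.65, -0.14, 0.056], [0.68, -0.114, 0.062]]
top cube_rack 0.67 1539 [[0.665, -0.32, 0.005], [0.704, -0.169, 0.01], [0.748, -0.0, 0.016]]
top white_bottle 0.61 379 [[0.68, 0.033, 0.02], [0.
[... 695 characters left out ...]
1, 0.092]]
side rail 0.91 669 [[0.664, -0.327, 0.004], [0.695, -0.269, 0.008], [0.749, -0.02, 0.013]]
 rect ((0.7078169584274292, -0.16358040273189545), (0.32960957288742065, 0.045309316366910934), 81.46546173095703)
side rail 0.28 2231 [[0.449, -0.166, 0.022], [0.515, -0.15, 0.062], [0.593, -0.111, 0.083]]
 rect ((0.5220245122909546, -0.137893944978714), (0.0580131858587265, 0.14817926287651062), 82.62237548828125)
side cube_rack 0.89 842 [[0.624, -0.174, 0.001], [0.652, -0.165, 0.043], [0.677, -0.113, 0.059]]
side cube_rack 0.36 415 [[0.684, 0.03, 0.042], [0.7, 0.037, 0.08], [0.717, 0.057, 0.117]]
side white_bottle 0.95 462 [[0.683, 0.03, 0.041], [0.7, 0.038, 0.083], [0.718, 0.062, 0.117]]
```

The top view shows the bottle at (299,245) with its cap at (303,212). The grey cup is at (268,168) on the left of the rail, the pad at (363,182) on the right, and the green rack at (309,183). The purple look-alike is at (365,270) and the stand's foot at (175,238). The side view agrees. The bottle has to roll about 95 mm to the left, so I'll set both fingertips along its right side and push.

```bash
cat >> h.py <<'E'
from scipy.spatial.transform import Rotation as Ro
A=np.radians(-8.7); a=np.array([np.cos(A),np.sin(A),0]); l=np.array([-np.sin(A),np.cos(A),0])
def go(al,la,z):
    s=state(); R=Ro.from_euler("xyz",s["tool_rot"],degrees=True); T=Ro.from_euler("xyz",[180,0,-98.7],degrees=True)
    P=al*a+la*l+[0,0,z]; print("world",P.round(4),"shift cm",(R.inv().apply(P-s["ee_pos"])*100).round(2),"turn",(R.inv()*T).as_rotvec().round(4))
E
python3 -c "
from h import *
go(.512,-.115,.226)"
```

```text
world [ 0.4887 -0.1911  0.226 ] shift cm [-37.51  30.8    0.06] turn [ 0.      0.     -1.0172]
```

>>> carry_out --pt "-2 1.6 0 0 0 -0.05 6" --pt "-5 4.1 0 0 0 -0.14 6" --pt "-8 6.6 0 0 0 -0.22 6" --pt "-11 9 0 0 0 -0.3 6" --pt "-14 11.5 0 0 0 -0.38 6" --pt "-17 14 0 0 0 -0.46 6" --pt "-20 16.4 0 0 0 -0.54 6" --pt "-23 18.9 0 0 0 -0.62 6" --pt "-26 21.3 0 0 0 -0.71 6" --pt "-29 23.8 0 0 0 -0.79 6" --pt "-32 26.3 0 0 0 -0.87 6" --pt "-34.5 28.3 0 0 0 -0.94 6" --pt "-36.5 30 0 0 0 -0.99 6" --pt "-37.5 30.8 0 0 0 -1.017 6" --pt "-37.5 30.8 0 0 0 -1.017 6" --pt "-37.5 30.8 0 0 0 -1.017 6"

```text
clock: 3.5
ee_pos: [0.4884, -0.1914, 0.2266]
tool_rot: [180.0, -0.0, -98.7]
ft_force: [0.4, 0.4, 0.3]
gripper_width: 0.0602
finger_force: 0.0
```

```bash
python3 -c "
from h import *
print(state()['tool_rot'],state()['ee_pos'],state()['gripper_width'],state()['ft_force'])
go(.512,-.115,.052)
p=grab_frame('wrist');cv2.imwrite('pics/c.png',p['frame'])"
```

```text
[ 1.79987697e+02 -8.29315093e-03 -9.87323748e+01] [ 0.4884298  -0.19135762  0.22655154] 0.060241420788881214 [0.35439664 0.37445948 0.2984114 ]
world [ 0.4887 -0.1911  0.052 ] shift cm [-0.03 -0.03 17.46] turn [ 0.0002 -0.0001 -0.0006]
```

View pics/c.png

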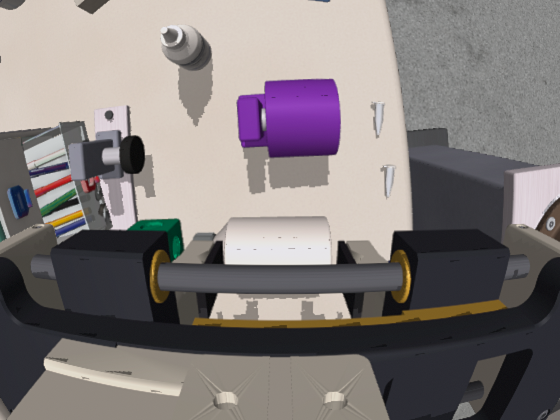

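The wrist view shows the bottle below centre at (278,250), between the two fingers, with the purple look-alike beyond it at (300,120). Before going down I'll check how far the camera stands clear of that.

```bash
python3 -c "
from h import *
p=grab_frame('wrist');print(p['tool_from_camera'].round(3))
print([ (q,spot_point(grab_frame('top'),q)[:2]) for q in ('bottle','cap_face')])"
```

```text
[[-0.001 -0.967 -0.255  0.068]
 [ 1.    -0.001  0.    -0.   ]
 [-0.    -0.255  0.967 -0.159]
 [ 0.     0.     0.     1.   ]]
[('bottle', []), ('cap_face', [])]
```

>>> carry_out --pt "0 0 2 0 0 0 6" --pt "0 0 5 0 0 0 6" --pt "0 0 8 0 0 0 6" --pt "0 0 11 0 0 0 6" --pt "0 0 14 0 0 0 6" --pt "0 0 16 0 0 0 6" --pt "0 0 17 0 0 0 6" --pt "0 0 17.4 0 0 0 6" --pt "0 0 17.4 0 0 0 6"

```text
clock: 4.7
ee_pos: [0.4889, -0.1913, 0.0527]
tool_rot: [-180.0, -0.0, -98.7]
ft_force: [0.9, -0.5, -0.1]
gripper_width: 0.0598
finger_force: 0.0
```

>>> carry_out --pt "-0.2 0 0 0 0 0 6" --pt "-0.4 0 0 0 0 0 6" --pt "-0.6 0 0 0 0 0 6" --pt "-0.8 0 0 0 0 0 6" --pt "-1.0 0 0 0 0 0 6" --pt "-1.2 0 0 0 0 0 6" --pt "-1.4 0 0 0 0 0 6" --pt "-1.6 0 0 0 0 0 6" --pt "-1.8 0 0 0 0 0 6" --pt "-2.0 0 0 0 0 0 6" --pt "-2.2 0 0 0 0 0 6" --pt "-2.4 0 0 0 0 0 6" --pt "-2.6 0 0 0 0 0 6" --pt "-2.8 0 0 0 0 0 6" --pt "-3.0 0 0 0 0 0 6" --pt "-3.2 0 0 0 0 0 6" --pt "-3.4 0 0 0 0 0 6" --pt "-3.6 0 0 0 0 0 6" --pt "-3.8 0 0 0 0 0 6" --pt "-4.0 0 0 0 0 0 6"

```text
clock: 6.7
ee_pos: [0.4939, -0.1571, 0.0578]
tool_rot: [180.0, -0.5, -98.4]
ft_force: [-17.0, -32.8, 56.9]
gripper_width: 0.0602
finger_force: 28.2
```

```bash
cat > m.py <<'E'
from h import *
for n in("side","top"):
    p=grab_frame(n)
    if n=="side": cv2.imwrite("pics/d%d.png"%p["shot"],p["frame"]); print(p["shot"])
    for q in("bottle","cap_face","cup_mouth","cube_rack"):
        print(n,q,[(np.round([x["at"]@a,x["at"]@l,x["at"][2]],4).tolist(),round(x["confidence"],2)) for x in spot_point(p,q)[:2]])
    for r in masks_of(p,"bottle")[:1]:
        X=pts(p,cv2.erode(r["region"].astype("uint8"),np.ones((3,3)))>0)
        T=X[(X[:,2]>.076)&(X[:,2]<.09)]; Y=np.c_[T@a,T@l]
        if len(T)>30: print("ridge",Y.mean(0).round(4),"slope deg",np.degrees(np.polyfit(Y[:,0],Y[:,1],1)[0]).round(1),"xmax",np.percentile(X@a,99).round(3))
s=state();print("tcp",s["ee_pos"]@a,s["ee_pos"]@l,s["ee_pos"][2],s["ft_force"].round(1))
E
python3 m.py
```

```text
9
side bottle [([0.5118, -0.0318, 0.0412], 0.7)]
side cap_face [([0.6124, -0.0317, 0.0401], 0.98)]
side cup_mouth [([0.4564, -0.1975, 0.0371], 0.71), ([0.6392, 0.0551, 0.0438], 0.57)]
side cube_rack [([0.6632, -0.0375, 0.0016], 0.6)]
ridge [ 0.5112 -0.0454] slope deg -1.4 xmax 0.61
top bottle []
top cap_face [([0.6071, -0.0315, 0.0409], 0.62)]
top cup_mouth [([0.6369, 0.052, 0.0435], 0.93), ([0.4581, -0.1973, 0.0406], 0.76)]
top cube_rack [([0.6659, -0.0407, 0.0031], 0.77)]
tcp 0.5119996392397802 -0.0805234126542826 0.0579005721984152 [-16.8 -29.7  51.9]
```

>>> carry_out --pt "0.2 0 -0.5 0 0 0 6" --pt "0.6 0 -0.5 0 0 0 6" --pt "1.2 0 -0.5 0 0 0 6" --pt "2 0 -0.5 0 0 0 6" --pt "2.5 0 -0.5 0 0 0 6" --pt "2.5 0 -0.5 0 0 0 6" --pt "2.5 0 -0.5 0 0 0 6"

```text
clock: 8.0
ee_pos: [0.4908, -0.1764, 0.0572]
tool_rot: [180.0, -0.0, -98.7]
ft_force: [1.0, -0.1, 0.2]
gripper_width: 0.0598
finger_force: 0.0
```

```bash
python3 m.py
```

```text
11
side bottle [([0.5125, -0.0285, 0.0448], 0.93)]
side cap_face [([0.6122, -0.0268, 0.0412], 0.78)]
side cup_mouth [([0.453, -0.1947, 0.0399], 0.94)]
side cube_rack [([0.6623, -0.038, 0.0023], 0.55), ([0.6799, -0.0515, -0.0014], 0.21)]
ridge [ 0.4972 -0.0284] slope deg -10.2 xmax 0.609
top bottle []
top cap_face [([0.605, -0.0269, 0.041], 0.6)]
top cup_mouth [([0.6388, 0.0504, 0.0457], 0.77), ([0.4572, -0.1943, 0.0397], 0.69)]
top cube_rack [([0.6663, -0.0414, 0.0013], 0.98)]
tcp 0.5119503441067857 -0.09993243237272822 0.05759251595098275 [-0.3  0.4  0.4]
```

```bash
cat > arc.py <<'E'
import sys; from h import *
c0,phi0,S,n,dz=map(float,sys.argv[1:6]); r=42; s0=state(); la0,z0=s0["ee_pos"]@l*1e3,s0["ee_pos"][2]*1e3
print(la0,z0)
for u in np.linspace(0,1,int(n)+1):
    s=S*(u-np.sin(2*np.pi*u)/(2*np.pi)*.6); f=np.radians(phi0)+s/r
    print([round(-(c0+s+r*np.sin(f)-9.5-la0)/10,2),round(-(r+r*np.cos(f)-dz-z0)/10,2)],end=" ")
E
python3 arc.py -27.5 -55 40 17 1
```

```text
-99.93243237272823 57.59251595098275
[np.float64(-2.85), np.float64(-0.75)] [np.float64(-3.01), np.float64(-0.83)] [np.float64(-3.19), np.float64(-0.92)] [np.float64(-3.44), np.float64(-1.04)] [np.float64(-3.76), np.float64(-1.19)] [np.float64(-4.19), np.float64(-1.36)] [np.float64(-4.71), np.float64(-1.56)] [np.float64(-5.31), np.float64(-1.77)] [np.float64(-5.99), np.float64(-1.97)] [np.float64(-6.7), np.float64(-2.14)] [np.float64(-7.4), np.float64(-2.28)] [np.float64(-8.06), np.float64(-2.39)] [np.float64(-8.65), np.float64(-2.46)] [np.float64(-9.14), np.float64(-2.5)] [np.float64(-9.53), np.float64(-2.52)] [np.float64(-9.84), np.float64(-2.53)] [np.float64(-10.07), np.float64(-2.54)] [np.float64(-10.26), np.float64(-2.54)]
```

>>> carry_out --pt "0 0 -0.8 0 0 0 6" --pt "-1.2 0 -0.8 0 0 0 6" --pt "-2.4 0 -0.8 0 0 0 6" --pt "-2.85 0 -0.75 0 0 0 6" --pt "-3.0 0 -0.83 0 0 0 6" --pt "-3.2 0 -0.92 0 0 0 6" --pt "-3.45 0 -1.04 0 0 0 6" --pt "-3.76 0 -1.19 0 0 0 6" --pt "-4.2 0 -1.36 0 0 0 6" --pt "-4.7 0 -1.56 0 0 0 6" --pt "-5.3 0 -1.77 0 0 0 6" --pt "-6.0 0 -1.97 0 0 0 6" --pt "-6.7 0 -2.14 0 0 0 6" --pt "-7.4 0 -2.28 0 0 0 6" --pt "-8.05 0 -2.39 0 0 0 6" --pt "-8.65 0 -2.46 0 0 0 6" --pt "-9.15 0 -2.5 0 0 0 6" --pt "-9.55 0 -2.52 0 0 0 6" --pt "-9.85 0 -2.53 0 0 0 6" --pt "-10.1 0 -2.54 0 0 0 6"

```text
clock: 10.6
ee_pos: [0.5058, -0.0759, 0.0838]
tool_rot: [180.0, -0.0, -98.6]
ft_force: [-5.1, -0.1, 10.9]
gripper_width: 0.0597
finger_force: 5.6
```

```bash
python3 m.py
```

```text
13
side bottle [([0.5158, 0.015, 0.0457], 0.78)]
side cap_face [([0.6128, 0.0165, 0.0422], 0.69)]
side cup_mouth [([0.6384, 0.053, 0.0406], 0.86), ([0.4565, -0.1944, 0.0403], 0.81)]
side cube_rack [([0.6632, -0.038, 0.0028], 0.82), ([0.6778, -0.1583, -0.0016], 0.47)]
ridge [0.5192 0.0025] slope deg 2.2 xmax 0.608
top bottle []
top cap_face []
top cup_mouth [([0.4549, -0.1933, 0.0417], 0.87), ([0.64, 0.0509, 0.0454], 0.68)]
top cube_rack [([0.6674, -0.0397, -0.0003], 0.91)]
tcp 0.5114436336681751 0.0013165209193973125 0.08376434746648014 [-5.4  0.4 10.6]
```

>>> carry_out --pt "0 0 -0.4 0 0 0 6" --pt "0 0 -1.2 0 0 0 6" --pt "0 0 -2.5 0 0 0 6" --pt "2 0 -2.5 0 0 0 6" --pt "4 0 -2 0 0 0 6" --pt "6 0 -0.5 0 0 0 6" --pt "7 0 1 0 0 0 6" --pt "7 0 1.5 0 0 0 6" --pt "7 0 1.5 0 0 0 6"

```text
clock: 12.1
ee_pos: [0.4953, -0.1455, 0.0676]
tool_rot: [179.9, -0.0, -98.7]
ft_force: [0.7, -1.1, -0.5]
gripper_width: 0.0602
finger_force: 0.0
```

```bash
python3 m.py
```

```text
15
side bottle [([0.5167, 0.0123, 0.0437], 0.7)]
side cap_face [([0.6125, 0.0146, 0.0395], 0.71)]
side cup_mouth [([0.6384, 0.0543, 0.0403], 0.59)]
side cube_rack [([0.6626, -0.0393, 0.0025], 0.57)]
ridge [ 0.4982 -0.0035] slope deg -3.0 xmax 0.609
top bottle []
top cap_face [([0.6056, 0.0151, 0.0421], 0.69)]
top cup_mouth [([0.6363, 0.0492, 0.0435], 0.71), ([0.4553, -0.1935, 0.0408], 0.62)]
top cube_rack [([0.6658, -0.0399, 0.0014], 0.71), ([0.6816, 0.1597, -0.0027], 0.27)]
tcp 0.5120035827222238 -0.06891031967486197 0.06809839542433552 [0.2 0.2 0.5]
```

```bash
python3 arc.py 14 -53 37 16 1 | sed 's/np.float64//g'
```

```text
-68.91031967486197 68.09839542433552
[(-3.99), (0.18)] [(-4.14), (0.11)] [(-4.33), (0.02)] [(-4.59), (-0.1)] [(-4.93), (-0.25)] [(-5.38), (-0.43)] [(-5.92), (-0.62)] [(-6.55), (-0.82)] [(-7.23), (-1.01)] [(-7.93), (-1.16)] [(-8.6), (-1.28)] [(-9.21), (-1.37)] [(-9.72), (-1.42)] [(-10.12), (-1.45)] [(-10.43), (-1.47)] [(-10.66), (-1.48)] [(-10.86), (-1.49)]
```

>>> carry_out --pt "-1.5 0 0.15 0 0 0 6" --pt "-3 0 0.15 0 0 0 6" --pt "-3.6 0 0.15 0 0 0 6" --pt "-4.0 0 0.18 0 0 0 6" --pt "-4.15 0 0.11 0 0 0 6" --pt "-4.33 0 0.02 0 0 0 6" --pt "-4.6 0 -0.1 0 0 0 6" --pt "-4.93 0 -0.25 0 0 0 6" --pt "-5.38 0 -0.43 0 0 0 6" --pt "-5.92 0 -0.62 0 0 0 6" --pt "-6.55 0 -0.82 0 0 0 6" --pt "-7.23 0 -1.01 0 0 0 6" --pt "-7.93 0 -1.16 0 0 0 6" --pt "-8.6 0 -1.28 0 0 0 6" --pt "-9.2 0 -1.37 0 0 0 6" --pt "-9.72 0 -1.42 0 0 0 6" --pt "-10.12 0 -1.45 0 0 0 6" --pt "-10.43 0 -1.47 0 0 0 6" --pt "-10.66 0 -1.48 0 0 0 6" --pt "-10.86 0 -1.48 0 0 0 6"

```text
clock: 14.7
ee_pos: [0.5115, -0.0378, 0.0835]
tool_rot: [180.0, -0.0, -98.7]
ft_force: [-6.4, 0.2, 14.1]
gripper_width: 0.0601
finger_force: 7.0
```

>>> carry_out --pt "0 0 0 0 0 0 6" --pt "0 0 -0.3 0 0 0 6" --pt "0 0 -1 0 0 0 6" --pt "0 0 -2.5 0 0 0 6" --pt "1 0 -5 0 0 0 6" --pt "5 0 -8 0 0 0 6" --pt "10 0 -10 0 0 0 6" --pt "15 0 -12 0 0 0 6" --pt "20 0 -14 0 0 0 6" --pt "25 0 -14 0 0 0 6" --pt "30 0 -14 0 0 0 6" --pt "34 0 -14 0 0 0 6" --pt "34 0 -14 0 0 0 6"

```text
clock: 16.0
ee_pos: [0.4593, -0.3789, 0.2223]
tool_rot: [180.0, -0.0, -99.0]
ft_force: [-0.4, -0.3, -1.4]
gripper_width: 0.0597
finger_force: 0.0
```

```bash
python3 m.py
python3 - <<'E'
from h import *
p=grab_frame("top");cv2.imwrite("pics/e.png",cv2.resize(p["frame"][110:300,180:420],None,fx=3,fy=3))
E
```

```text
17
side bottle [([0.5124, 0.0542, 0.0454], 0.91)]
side cap_face [([0.6112, 0.0551, 0.0413], 0.78)]
side cup_mouth [([0.6397, 0.0539, 0.0431], 0.7), ([0.4566, -0.1957, 0.0396], 0.57)]
side cube_rack [([0.6623, -0.039, 0.0025], 0.69)]
ridge [0.5523 0.0425] slope deg 10.2 xmax 0.608
top bottle [([0.5131, 0.051, 0.0387], 0.78)]
top cap_face [([0.604, 0.0547, 0.041], 0.78)]
top cup_mouth [([0.6353, 0.049, 0.0426], 0.95)]
top cube_rack [([0.6659, -0.0418, -0.001], 0.91)]
ridge [0.5145 0.0526] slope deg 1.4 xmax 0.601
tcp 0.512123429181567 -0.2997785512350383 0.22297722378005388 [-0.   0.5  0.5]
```

View pics/e.png

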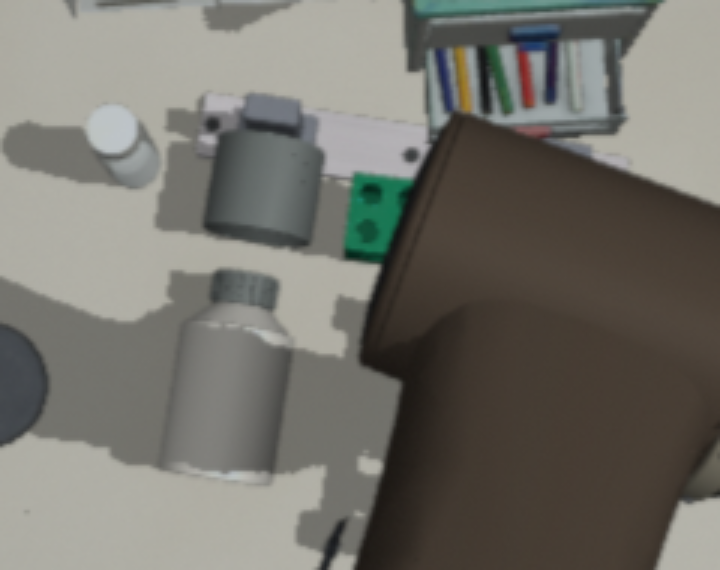

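The zoomed top view shows the bottle lying parallel to the cup's axis. Its cap, at (246,275), is just short of the mouth at (258,236) and perhaps a few mm too far left. I'll measure the offset with cylinder fits.

```bash
cat > fit.py <<'E'
from h import *
from scipy.optimize import least_squares
for n in("top","side"):
    p=grab_frame(n)
    for q,r,rg in(("bottle",42,(.465,.56)),("cup",41,(.642,.675)),("cap_face",24,(.585,.606))):
        for k in masks_of(p,q)[:2]:
            X=pts(p,cv2.erode(k["region"].astype("uint8"),np.ones((3,3)))>0); Y=np.c_[X@a,X@l,X[:,2]]*1e3
            Y=Y[(Y[:,0]>rg[0]*1e3)&(Y[:,0]<rg[1]*1e3)&(Y[:,2]>45)&(Y[:,2]<90)]
            if len(Y)<30: continue
            m=Y[:,0].mean()
            f=lambda t:np.hypot(Y[:,1]-t[0]-t[1]*(Y[:,0]-m),Y[:,2]-t[2])-r
            s=least_squares(f,[50,0,42],loss="soft_l1",f_scale=2).x
            print(n,q,round(k["confidence"],2),len(Y),"at",m.round(1),"lat",s[0].round(2),"deg",np.degrees(s[1]).round(2),"z",s[2].round(1))
E
python3 fit.py
```

```text
top bottle 0.74 1604 at 512.0 lat 53.1 deg 0.83 z 41.7
top cup 0.64 529 at 658.6 lat 52.99 deg 1.11 z 41.4
top cap_face 0.73 196 at 595.0 lat 53.99 deg 1.5 z 42.1
side bottle 0.96 527 at 528.4 lat 53.81 deg 0.69 z 40.3
side cup 0.58 365 at 658.3 lat 53.4 deg 1.89 z 40.0
side cap_face 0.83 121 at 595.6 lat 54.86 deg 0.19 z 40.5
```

Both cameras put the cap within about 2 mm of the cup's axis and the bottle parallel to it within about 1°. That is inside the 12 mm margin, so I'm handing in.

```bash
python3 -c "
from plant import *
print(hand_in())"
```

```text
the job is handed in; nothing more can be done
None
```

The job is handed in: the bottle was rolled about 95 mm and lies with its cap opposite the cup's mouth, about 2 mm off the axis and within about 1° of square; the first push jammed briefly (about 70 N at the wrist) before I switched to rolling it from higher up, and I touched nothing else.

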